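# Hold the reading lens over the vernier of the travelling microscope

### The job

Get the travelling microscope's horizontal vernier ready to be read: lift off the spirit level that was left lying on the scale and set it down on its base on the open bench, without dropping it. Then take the reading lens by its handle out of the tool rack, turn it level and hold it centred over the vernier, a few centimetres above it and touching nothing else. Finish while holding it still there, not putting it down; do not push the microscope's carriage out of its setting, and leave everything else as it stands.

Things in the scene. Friction and masses are not known exactly. Their poses are not given: they have to be found in the camera images.
- microscope: Travelling microscope, fixed: cream bed, x -110 to 100 mm, 280 mm long (y), 46 mm high. Origin on the bench; x points away from its front, y along the bed, z up. On its front edge a flat steel way with the engraved scale, x -105 to -70 mm, top at 60 mm. Behind: the carriage's saddle (x from -18 mm, 76 mm high, a knob to 86), pillar and black tube (x from 35 mm, up to 307 mm high).
- vernier (a point): The place to be read: middle of the vernier, where the carriage's vernier plate meets the scale, 60 mm above the bench; axes as the microscope's. It moves with the carriage, which slides along the bed if pushed with over 10 N and starts within 30 mm of the middle. At the start hidden by the level. The flat vernier plate (58 mm high) reaches 52 mm back to the saddle.
- level: Block spirit level lying on the microscope's front way: dark steel block 28 mm (x) by 100 mm (y) by 24 mm high, brass plate and green vial on top, about 300 g. Origin at the centre of its underside, z up. About 48 mm are free between it and the saddle; way, vernier plate and bed under it are at most 60 mm high.
- rack: Wooden tool rack, fixed: base board 125 mm (x) by 250 mm (y), on it a block 230 mm long with three slots at y -70, 0 and 70 mm. The slots lean 40 degrees from vertical, upward towards the rack's +x; their mouths are at x 3 mm, z 70 mm; 45 mm deep, 16.5 (y) by 12.5 mm wide. Origin under its centre, z up.
- lens: Reading lens, handle down in any one of the rack's slots, about 110 g: flat dark wooden handle 110 mm long, 14 mm wide (y), 10 mm thick (z), short steel neck, round steel-rimmed glass 64 mm across, 8 mm thick. Origin at the handle's butt end; x along the handle to the glass, z square to the glass. The first 45 mm of handle are in the slot, 45 to 110 mm free; it draws out along its x.
- lens_center (a point): Middle of the lens's glass, 150 mm from the butt of the handle along the lens's x; axes as the lens's.
- brush: Flat dusting brush in another slot of the rack, light wooden handle down, 152 mm long, head 26 mm wide. Origin at the butt of its handle, x along it upward. Leave it.
- screwdriver: Screwdriver in another slot of the rack, blade down, round light wooden handle 22 mm across, 130 mm long in all. Origin at its lower end, x along it upward. Leave it.
- eyepiece: Dark steel eyepiece standing on the bench, 34 mm across, 44 mm high. Origin at the centre of its underside. Leave it.
- prism: Triangular glass prism standing on end on the bench, sides 38 mm, 40 mm high. Origin at the centre of its underside. Leave it.
- weights: Brass hanger with slotted weights standing on the bench, 52 mm across, 66 mm high. Origin at the centre of its underside. Leave it.
- rule: Wooden rule lying on the bench, 300 mm (x) by 28 mm by 6 mm. Origin at the centre of its underside. Leave it.
There are look-alikes about, which are no part of the job. What is meant by the lens is not turquoise, and is the larger of those in its own colour.

How it is judged:
By the outcome, as a careful person would: the job done as asked, in the order asked, and still so for the second after the job is handed in, while the arm keeps its last pose, push and grip.
It also fails if it takes over 66 s, if anything falls off the work surface, if the arm or the gripper's body presses on something with over 40 N, if the wrist force passes 120 N, or if a joint passes its speed limit or range.

### The arm

A 6-joint arm with a two-finger parallel gripper is mounted at the origin on the work surface. World frame = base frame: x ahead of the robot, y to its left, z up, the work surface at z = 0. Lengths are in m, angles in rad, forces in N, time in s.
With the tool pointing down it reaches from about 0.3 to 0.875 m from the base axis. Payload 6.4 kg.
Tool frame: the origin (TCP) lies midway between the tips of the shut fingers; the grasp point (between the pads) lies 19 mm behind it (ctrl.tcp_to_grasp is the distance from the TCP to the grasp point, in m); z points along the fingers, y is the direction in which the jaws open and shut (so a half turn about z gives the same grasp; the last joint's range is limited). The gripper opens to 85 mm and grips with 20 to 120 N. Pads are 22 mm wide; open, the fingers measure 114 mm over their backs; the gripper's body (76 mm by 85 mm) begins 54 mm behind the grasp point. The pads swing forward as they close: fully open they stand 13 mm farther back than shut.
Start: joints at [1.015, 0.181, 1.607, -0, 1.354, -0.206], TCP at [0.197, 0.54, 0.231] pointing down, gripper open.
Joint ranges: [-2.99, 2.99], [-0.89, 2.07], [0.3, 2.58], [-1.14, 4.28], [0, 2.63], [-3.12, 3.12]. Speed limits (rad/s): [2.57, 2.57, 3.01, 3.14, 3.14, 3.14].

### API

Orientations are given as a unit quaternion [w, x, y, z].
In Python, from bench import monitor, imaging, order, spotter, ctrl gives the robot as it stands.
- The arm moves only by the shell command python3 -m pendant 'ROWS'. ROWS is JSON, a list that holds one entry, the list of rows, each a list of 5 numbers: the shift along the world's x, y, z in mm, then the turn about the world's z in degrees, then the finger opening in mm, from 0 to 85.4. A call has 1 to 8 rows; each row shifts and turns the commanded pose from where the row before left it; what a row does not reach is not made up. A row lasts 1/8 s, in which the tool goes at most 62.5 mm and 10.7 degrees, less where a joint would pass 70% of its speed; a pose out of reach is approached as far as the arm can. A call with a gripper value outside its range is refused whole. The fingers move at their own pace and stop on an object; the grip force is fixed at half the most. Time passes only in rows, so rows that do not move let the fingers close. It gives the time, the measured TCP pose, the force and the opening at its end, in the units of the state.
- monitor.get_obs(): the state, without advancing time (a new reading comes with each control period).
- imaging.camera(name): name is "scene" or "top"; returns a dict with "img" (480x640x3 uint8, red, green, blue), "vfov" (degrees; the focal length in pixels is half the picture's height over the tangent of half this angle, whatever the lens; pixels are square), "cx", "cy" (the principal point, pixels), "origin" and "orientation" of the camera in the world. Camera axes: x right, y down, z forward; pixel columns grow to the right and rows downward; lengths in m; the calibration is good to about 2 mm. A picture is of the moment at which its call begins. There is no depth.
- order.hand_in(): hands the job in, once; it reports no verdict.
Trained networks look in the newest picture that a camera, given by its name, has taken for a name from the list of things; names that differ only in an ending like _2 or _b are one class to them, and where a whole thing is asked for, a point or a joint stands for the part that bears it (a point fixed in the world has none). Each returns a list of dicts, best first, with "confidence" (0 to 1); they miss things now and then, are a little off and sometimes report something else, mostly with a low value. They report only what shows in the picture. A call takes as long as a camera call. They do not tell look-alikes from the thing itself.
- spotter.recognise(camera, thing): "at" ([x, y, z] in m, in the coordinates of the camera as it stood for that picture, good to about 4 mm: the middle of the surface that is visible of it).
- spotter.tip_of(camera, thing): "at" ([x, y, z] in m, in the coordinates of the camera as it stood for that picture, good to about 4 mm: a listed point, or the origin of a listed thing).
The state is a dict: "time_s": time; "q": joint angles; "dq": joint speeds; "joint_efforts": joint torques, N m; "eef_pos": TCP position; "eef_rot": TCP orientation; "wrist_force": force on the tool from outside, world axes, zero at the start; "torque": the same for the moment, N m; "opening": opening from 0.0 (shut) to 1.0 (fully open).
Only numpy, scipy, OpenCV 4.12 (cv2) and the standard library are available. Lean on these libraries where they do the work, as an engineer would, in place of code of your own. Each camera call takes 0.05 s, during which the arm holds its last target. There are 200 camera calls.

## Working session

There is one attempt and no reset: what is moved stays moved. The work goes in short steps, Python scripts to look and compute and a shell command to move; the robot and the scene stay as the last step left them, time stands still between calls to the robot, and variables do not carry over. Pictures are saved under pics/ and viewed, about 8 in all and at most 12, crops included, and the job is handed in when it is done.

```bash
mkdir -p pics; cat > h.py <<'E'
import numpy as np, cv2
from scipy.spatial.transform import Rotation as R
from bench import monitor, imaging, order, spotter, ctrl
def rot(q): return R.from_quat([q[1],q[2],q[3],q[0]]).as_matrix()
def cam(n): 
    c=imaging.camera(n); c['R']=rot(c['orientation']); c['t']=np.array(c['origin']); c['f']=c['img'].shape[0]/2/np.tan(np.radians(c['vfov'])/2); return c
def proj(c,p):
    v=c['R'].T@(np.array(p)-c['t']); return np.array([c['cx']+c['f']*v[0]/v[2], c['cy']+c['f']*v[1]/v[2]])
def onz(c,u,v,z):
    d=c['R']@np.array([(u-c['cx'])/c['f'],(v-c['cy'])/c['f'],1]); return c['t']+d*(z-c['t'][2])/d[2]
def tri(c1,p1,c2,p2):
    P=[np.array([[c['f'],0,c['cx']],[0,c['f'],c['cy']],[0,0,1]])@np.c_[c['R'].T,-c['R'].T@c['t']] for c in(c1,c2)]
    X=cv2.triangulatePoints(P[0],P[1],np.array(p1,float),np.array(p2,float))[:,0]; return X[:3]/X[3]
def find(c,n,thing,fn='tip_of'):
    return [(round(d['confidence'],2),c['R']@np.array(d['at'])+c['t']) for d in getattr(spotter,fn)(n,thing)]
def save(img,name): cv2.imwrite('pics/'+name,cv2.cvtColor(img,cv2.COLOR_RGB2BGR))
E
python3 - <<'E'
from h import *
np.set_printoptions(precision=3,suppress=True)
for n in('scene','top'):
    c=cam(n); save(c['img'],n+'0.png'); print(n,c['t'],c['R'][:,2],c['f'])
    for th in ['microscope','vernier','level','rack','lens','lens_center','brush','screwdriver','eyepiece','prism','weights','rule']:
        for fn in ('tip_of',)+(('recognise',) if th in('level','lens','lens_center') else ()):
            print(th,fn,[(k,p,proj(c,p).round()) for k,p in find(c,n,th,fn)])
print(ctrl.tcp_to_grasp, monitor.get_obs())
E
```

```text
scene [1.113 0.242 0.98 ] [-0.494 -0.239 -0.836] 441.41969122763993
microscope tip_of [(0.98, array([ 0.565,  0.205, -0.001]), array([407., 289.]))]
vernier tip_of []
level tip_of [(0.76, array([0.483, 0.22 , 0.058]), array([428., 254.]))]
level recognise [(0.54, array([0.489, 0.207, 0.083]), array([425., 248.])), (0.28, array([ 0.64 , -0.287,  0.148]), array([214., 200.]))]
rack tip_of [(0.65, array([ 0.554, -0.235,  0.002]), array([258., 218.]))]
lens tip_of [(0.9, array([ 0.865, -0.229,  0.006]), array([191., 312.])), (0.56, array([ 0.361, -0.186,  0.006]), array([307., 177.])), (0.46, array([ 0.546, -0.312,  0.037]), array([234., 198.]))]
lens recognise [(0.87, array([ 0.74 , -0.202,  0.007]), array([230., 275.])), (0.78, array([ 0.643, -0.291,  0.149]), array([211., 200.])), (0.61, array([ 0.361, -0.286,  0.003]), array([278., 166.]))]
lens_center tip_of [(0.82, array([ 0.353, -0.296,  0.005]), array([276., 162.])), (0.66, array([ 0.643, -0.285,  0.147]), array([214., 201.])), (0.6, array([ 0.723, -0.192,  0.007]), array([237., 272.]))]
lens_center recognise [(0.85, array([ 0.36
[... 2268 characters left out ...]
f [(0.68, array([ 0.446, -0.503, -0.002]), array([478., 292.])), (0.57, array([0.78 , 0.066, 0.   ]), array([299., 196.])), (0.48, array([0.495, 0.2  , 0.062]), array([257., 282.]))]
rule tip_of [(0.77, array([ 0.446, -0.501, -0.   ]), array([478., 292.]))]
0.0187 {'time_s': 1.6, 'q': array([ 1.015,  0.181,  1.607,  0.   ,  1.354, -0.206]), 'dq': array([-0.   , -0.001, -0.001, -0.001,  0.001, -0.   ]), 'joint_efforts': array([  0.   , -44.484, -35.167,  -0.   ,   0.001,  -0.   ]), 'eef_pos': array([0.197, 0.54 , 0.231]), 'eef_rot': array([-0.   ,  0.174,  0.985, -0.   ]), 'wrist_force': array([-0.235, -0.151, -0.395]), 'torque': array([ 0.019, -0.035, -0.004]), 'opening': 1.0000410345405917}
```

View pics/scene0.png

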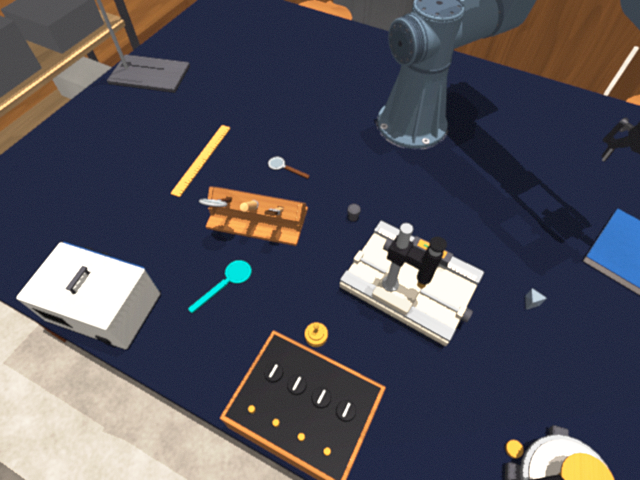

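View pics/top0.png

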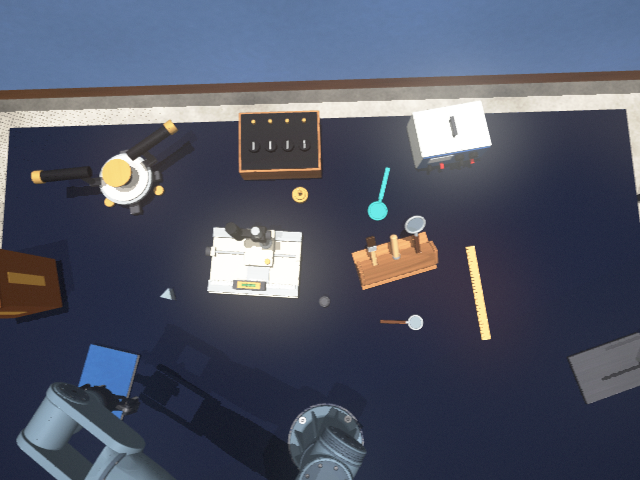

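The lens candidates, by their pixels in the top picture:
- Rack lens (416,226): dark handle, standing in a slot.
- Turquoise lens (378,210): ruled out by its colour.
- Small brown lens on the bench (413,322): ruled out because it is the smaller of its colour.

The rack lens fits, so I'll confirm it in an enlarged crop.

```bash
python3 - <<'E'
from h import *
np.set_printoptions(precision=4,suppress=True)
c={n:cam(n) for n in('scene','top')}
t=c['top']['img'];s=c['scene']['img']
r=lambda im,x,y,w,h:cv2.resize(im[y:y+h,x:x+w],(400,300),interpolation=cv2.INTER_CUBIC)
save(np.vstack([np.hstack([r(t,345,205,108,81),r(s,190,175,128,96)]),np.hstack([r(t,200,220,108,81),r(s,335,215,152,114)])]),'crops.png')
acc={}
for i in range(8):
  for n in c:
    k=cam(n)
    for th in ['microscope','level','vernier','rack','lens','lens_center','brush','screwdriver','eyepiece','weights']:
      for cf,p in find(k,n,th):
        if cf>.3: acc.setdefault(th,[]).append(p)
for th,P in acc.items():
  P=np.array(P); done=np.zeros(len(P),bool)
  for i in range(len(P)):
    if not done[i]:
      m=(np.linalg.norm(P-P[i],axis=1)<.03)&~done; done|=m
      if m.sum()>3: print(th,m.sum(),np.median(P[m],0),P[m].std(0))
E
```

```text
microscope 16 [ 0.5626  0.2071 -0.0003] [0.0017 0.0019 0.0015]
level 15 [0.4853 0.2222 0.0602] [0.0011 0.0017 0.0014]
rack 16 [ 0.5555 -0.237  -0.0008] [0.0021 0.0012 0.0021]
lens 16 [ 0.8649 -0.2313  0.0062] [0.002  0.0015 0.0019]
lens 16 [ 0.5465 -0.3103  0.0362] [0.003  0.0014 0.0018]
lens 15 [ 0.3621 -0.1811  0.0075] [0.0015 0.0032 0.0016]
lens_center 14 [ 0.646  -0.2838  0.146 ] [0.0017 0.0015 0.0025]
lens_center 15 [ 0.3547 -0.2923  0.0041] [0.0013 0.0017 0.002 ]
lens_center 16 [ 0.7219 -0.1906  0.0056] [0.0025 0.0024 0.0021]
brush 16 [ 0.5129 -0.1752  0.0371] [0.0015 0.0011 0.0018]
screwdriver 16 [ 0.5289 -0.2422  0.0366] [0.0025 0.0016 0.002 ]
eyepiece 14 [ 0.4288 -0.0094  0.002 ] [0.0015 0.0021 0.0014]
weights 15 [0.7802 0.0615 0.0005] [0.0016 0.0015 0.0018]
vernier 9 [0.4962 0.201  0.0619] [0.0037 0.0063 0.0015]
```

View pics/crops.png

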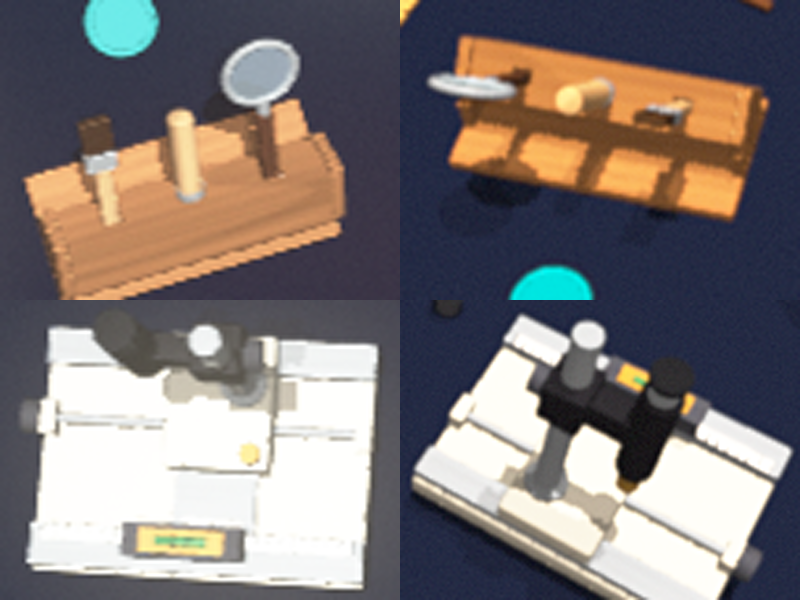

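The enlarged crop confirms it. The lens in the rack (top crop about (262,75), top picture about (416,226)) is grey-rimmed with a dark handle and larger than the brown one on the bench. The level lies on the way at about (249,286), clear of the saddle. Next I measure the microscope's and the level's yaw.

```bash
python3 - <<'E'
from h import *
np.set_printoptions(precision=4,suppress=True)
c=cam('top'); im=c['img'].astype(int)
g=cv2.GaussianBlur(c['img'],(0,0),.7)
gray=cv2.cvtColor(g,cv2.COLOR_RGB2GRAY).astype(float)
def edge(cols,r0,r1,z):
    dd=np.diff(gray,axis=0); P=[]
    for u in cols:
        seg=np.abs(dd[r0:r1,u]); k=seg.argmax()
        if 0<k<len(seg)-1:
            a,b,d=seg[k-1:k+2]; P.append((u,r0+k+.5+.5*(a-d)/(a-2*b+d)))
    W=np.array([onz(c,u,v,z)[:2] for u,v in P]); m=np.ones(len(W),bool)
    for _ in range(4):
        k=np.polyfit(W[m,1],W[m,0],1); e=np.abs(W[:,0]-np.polyval(k,W[:,1])); m=e<max(.0015,1.5*np.median(e))
    return -np.degrees(np.arctan(k[0])) , np.polyval(k,.22), m.sum(), P[0],P[-1]
# scope yaw psi: y axis=(-sin,cos) => dx/dy=-tan psi
print('front',edge(range(214,296),288,304,.06))
print('back',edge(range(218,300),222,236,.046))
hsv=cv2.cvtColor(c['img'],cv2.COLOR_RGB2HSV)
m=((hsv[...,1]>100)&(hsv[...,2]>60)&(hsv[...,0]>12)&(hsv[...,0]<90)).astype(np.uint8)
roi=np.zeros_like(m); roi[274:296,225:275]=1
pts=np.argwhere(m&roi)[:,::-1].astype(np.float32)
W=np.array([onz(c,u,v,.085)[:2] for u,v in pts]); print(len(pts),W.mean(0))
w,V=np.linalg.eigh(np.cov(W.T)); v=V[:,1]*np.sign(V[1,1]); print('level yaw',np.degrees(np.arctan2(-v[0],v[1])))
# dark+brass mask
gr=(gray<140).astype(np.uint8)&roi
pts=np.argwhere(gr)[:,::-1]; W=np.array([onz(c,u,v,.084)[:2] for u,v in pts]); print(len(pts),W.mean(0),W.min(0),W.max(0))
w,V=np.linalg.eigh(np.cov(W.T)); v=V[:,1]*np.sign(V[1,1]); print('level yaw dark',np.degrees(np.arctan2(-v[0],v[1])))
E
```

```text
front (np.float64(-5.1165557066178335), np.float64(0.4558330591728929), np.int64(82), (214, np.float64(292.59322033898303)), (295, np.float64(297.5652173913044)))
back (np.float64(-5.020976790791129), np.float64(0.6664448702734641), np.int64(43), (218, np.float64(227.12727272727273)), (299, np.float64(231.45977011494253)))
27 [0.4871 0.219 ]
level yaw 3.297899325395922
45 [0.4638 0.2394] [0.4551 0.1718] [0.4902 0.2943]
level yaw dark 11.925103630639088
```

```bash
python3 - <<'E'
from h import *
c=cam('top'); c2=cam('scene')
r=lambda im,x,y,w,h:cv2.resize(im[y:y+h,x:x+w],(800,300),interpolation=cv2.INTER_CUBIC)
save(np.vstack([r(c['img'],222,274,56,21),r(c2['img'],395,230,80,30)]),'lev.png')
E
```

```text
(no output)
```

View pics/lev.png

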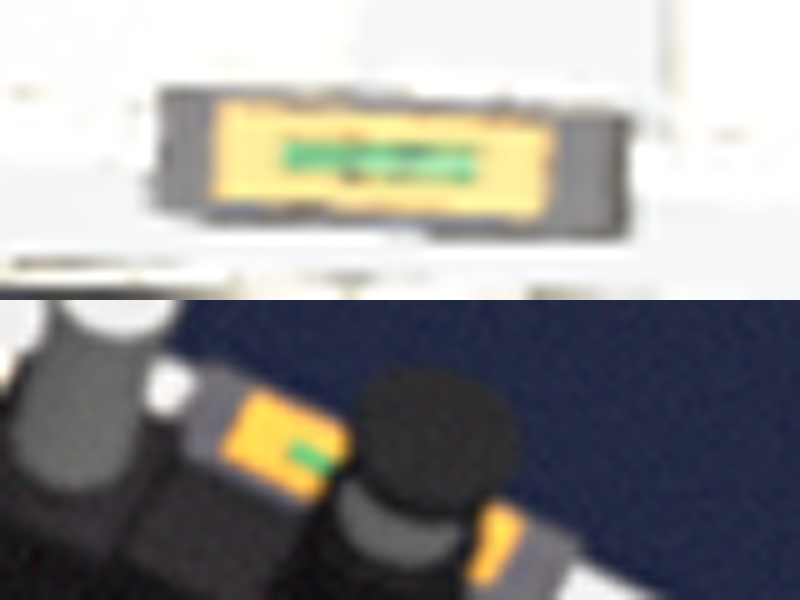

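The top crop shows the level's corners at about (162,88), (625,112), (628,240) and (158,208), so it is parallel to the bed at yaw -5.1°. I move above it now.

```bash
python3 -m pendant '[[[36,-40,0,-9.5,62],[36,-40,0,-9.5,62],[36,-40,0,-9.5,62],[36,-40,0,-9.5,62],[36,-40,0,-9.5,62],[36,-40,0,-9.5,62],[36,-40,0,-9,62],[36.5,-38.5,0,-9,62]]]'; python3 -m pendant '[[[0,0,-40,0,62],[0,0,-30,0,62],[0,0,0,0,62]]]'
```

```text
time_s: 11.65
eef_pos: [0.4866, 0.2202, 0.2316]
eef_rot: [0.0, 0.739, 0.673, 0.0]
wrist_force: [0.8, 1.1, -0.9]
opening: 0.724
time_s: 12.02
eef_pos: [0.4837, 0.2211, 0.1589]
eef_rot: [-0.001, 0.738, 0.675, -0.002]
wrist_force: [-0.1, 0.3, -0.0]
opening: 0.727
```

```bash
python3 -m pendant '[[[2,0,-40,0,62],[0,0,-35,0,62],[0,0,-14,0,62],[0,0,-7,0,62],[0,0,0,0,62]]]'
```

```text
time_s: 12.65
eef_pos: [0.4883, 0.222, 0.0663]
eef_rot: [0.0, 0.737, 0.675, 0.001]
wrist_force: [-0.3, 0.4, 1.1]
opening: 0.731
```

```bash
python3 -m pendant '[[[0,0,0,0,62],[0,0,0,0,30],[0,0,0,0,15],[0,0,0,0,10],[0,0,0,0,10]]]'
```

```text
time_s: 13.28
eef_pos: [0.488, 0.2218, 0.066]
eef_rot: [0.0, 0.738, 0.675, 0.0]
wrist_force: [-1.7, -0.8, 5.5]
opening: 0.317
```

```bash
python3 -m pendant '[[[0,0,5,0,10],[0,0,10,0,10],[0,0,20,0,10],[0,0,20,0,10],[0,0,0,0,10],[0,0,0,0,10]]]'; python3 - <<'E'
from h import *
c=cam('scene');save(c['img'][150:390,280:600].repeat(2,0).repeat(2,1),'lift.png')
E
```

```text
time_s: 14.02
eef_pos: [0.4871, 0.2216, 0.1197]
eef_rot: [-0.0, 0.738, 0.675, -0.0]
wrist_force: [-0.4, 0.2, -2.6]
opening: 0.31
```

View pics/lift.png

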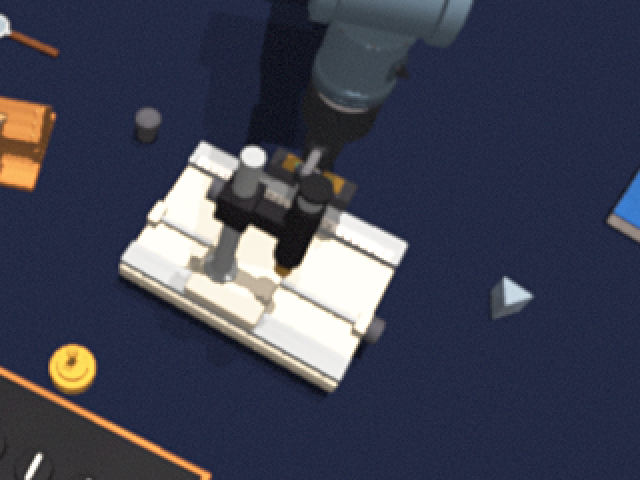

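The level (scene about (437,238)) is held and hangs level; the wrist force shows about 2.6–3 N. I carry it straight back onto the open bench.

```bash
python3 -m pendant '[[[-45,0,0,0,10],[-45,0,0,0,10],[-40,0,0,0,10],[0,0,-40,0,10],[0,0,-40,0,10],[0,0,-20,0,10],[0,0,-6,0,10],[0,0,0,0,10]]]'
```

```text
time_s: 15.08
eef_pos: [0.3573, 0.2216, 0.0141]
eef_rot: [-0.0, 0.738, 0.675, -0.0]
wrist_force: [-0.0, -0.3, -3.5]
opening: 0.311
```

```bash
python3 -m pendant '[[[0,0,-5,0,10],[0,0,-2,0,10],[0,0,-1,0,10],[0,0,0,0,10]]]'
```

```text
time_s: 15.58
eef_pos: [0.3576, 0.2217, 0.0064]
eef_rot: [0.0, 0.738, 0.675, 0.0]
wrist_force: [-0.5, 0.0, -3.0]
opening: 0.313
```

```bash
python3 -m pendant '[[[0,0,-1,0,10],[0,0,-0.5,0,10],[0,0,0,0,10]]]'
```

```text
time_s: 15.95
eef_pos: [0.3578, 0.2218, 0.006]
eef_rot: [0.0, 0.737, 0.675, -0.0]
wrist_force: [-6.0, -1.8, 15.1]
opening: 0.307
```

Contact with the bench. I release and rise.

```bash
python3 -m pendant '[[[0,0,0.5,0,30],[0,0,0,0,36],[0,0,0,0,50],[0,0,0,0,62],[0,0,15,0,62],[0,0,45,0,62],[0,0,55,0,62],[0,0,60,0,62]]]'; python3 - <<'E'
from h import *
np.set_printoptions(precision=4,suppress=True)
for n in('scene','top'):
    c=cam(n); save(c['img'],n+'1.png')
    for th in('vernier','level'): print(n,th,find(c,n,th))
E
```

```text
time_s: 16.95
eef_pos: [0.3569, 0.2215, 0.1827]
eef_rot: [-0.0, 0.738, 0.675, -0.0]
wrist_force: [1.1, 0.7, 0.1]
opening: 0.724
scene vernier []
scene level [(0.79, array([ 0.3605,  0.2193, -0.0007]))]
top vernier [(0.9, array([0.4944, 0.2018, 0.0619]))]
top level [(0.64, array([ 0.3579,  0.2219, -0.0004]))]
```

The level stands on the bench (z about 0, near (0.358, 0.222)). I go to the lens next.

```bash
python3 -m pendant '[[[10,-55,15,-9,50],[10,-55,15,-9,50],[20,-55,15,-9,50],[20,-55,15,-9,50],[30,-55,15,-9,50],[40,-55,15,-9,50],[40,-55,0,-9,50],[40,-55,0,-8,50]]]';python3 -m pendant '[[[38,-78,0,0,50],[0,0,0,0,50],[0,0,0,0,50]]]'; python3 - <<'E'
from h import *
np.set_printoptions(precision=4,suppress=True)
for n in('scene','top'):
    c=cam(n); save(c['img'],n+'2.png')
    for th in('vernier','lens','lens_center'): print(n,th,find(c,n,th))
E
```

```text
time_s: 18.25
eef_pos: [0.5562, -0.2036, 0.2659]
eef_rot: [-0.001, 0.993, 0.119, -0.001]
wrist_force: [0.8, -0.3, 1.7]
opening: 0.586
time_s: 18.62
eef_pos: [0.5825, -0.2577, 0.2656]
eef_rot: [-0.002, 0.993, 0.121, -0.002]
wrist_force: [0.2, -0.5, 0.4]
opening: 0.59
scene vernier []
scene lens [(0.85, array([ 0.8649, -0.2309,  0.0086])), (0.76, array([ 0.5429, -0.3119,  0.0364])), (0.52, array([ 0.3621, -0.1839,  0.0066]))]
scene lens_center [(0.84, array([ 0.7181, -0.192 ,  0.0096])), (0.8, array([ 0.3545, -0.2978,  0.0025])), (0.52, array([ 0.6465, -0.2842,  0.1493]))]
top vernier [(0.82, array([0.4994, 0.2038, 0.0613]))]
top lens [(0.97, array([ 0.8672, -0.2297,  0.0027])), (0.56, array([ 0.5482, -0.3084,  0.0366]))]
top lens_center [(0.92, array([ 0.7218, -0.1883,  0.0041])), (0.56, array([ 0.3544, -0.2894,  0.0045]))]
```

```bash
python3 -m pendant '[[[22,-39,0,0,50],[0,0,-30,0,50],[0,0,-30,0,50],[0,0,-20,0,50],[0,0,0,0,50],[0,0,0,0,50]]]';python3 - <<'E'
from h import *
for n in ('scene','top'):
    c=cam(n); g=proj(c,[.605,-.296,.106]).astype(int); print(g)
    save(cv2.resize(c['img'][g[1]-45:g[1]+45,g[0]-60:g[0]+60],(400,300),interpolation=cv2.INTER_CUBIC),'a_'+n+'.png')
a=[cv2.imread('pics/a_%s.png'%n) for n in('scene','top')]; cv2.imwrite('pics/a.png',np.hstack(a))
E
```

```text
time_s: 19.77
eef_pos: [0.6061, -0.2976, 0.1898]
eef_rot: [0.001, 0.993, 0.122, 0.001]
wrist_force: [0.4, 0.4, 0.2]
opening: 0.59
[221 199]
[416 240]
```

View pics/a.png

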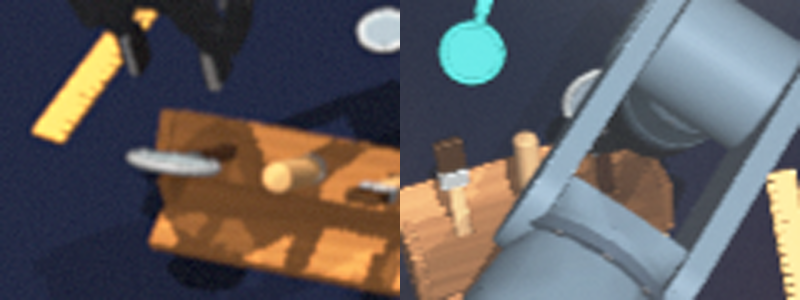

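The fingers are open at crop (135,75) and (213,85), above the glass at (175,160), and straddle the handle's plane. I descend.

```bash
python3 -m pendant '[[[-1,1,-30,0,50],[0,0,-25,0,50],[0,0,-20,0,50],[0,0,0,0,50]]]';python3 -m pendant '[[[0,0,-12,0,50],[0,0,-10,0,50],[0,0,0,0,50]]]'
```

```text
time_s: 20.38
eef_pos: [0.6037, -0.2958, 0.1119]
eef_rot: [-0.001, 0.993, 0.122, -0.001]
wrist_force: [-0.5, 0.0, 0.4]
opening: 0.586
time_s: 20.75
eef_pos: [0.6039, -0.2959, 0.0903]
eef_rot: [-0.001, 0.993, 0.121, -0.001]
wrist_force: [0.3, 0.1, -0.2]
opening: 0.588
```

```bash
python3 -m pendant '[[[0,0,1,0,30],[0,0,0,0,20],[0,0,0,0,8],[0,0,0,0,5],[0,0,0,0,5]]]'
```

```text
time_s: 21.38
eef_pos: [0.6049, -0.2967, 0.093]
eef_rot: [0.001, 0.993, 0.122, 0.001]
wrist_force: [1.7, -1.0, 2.8]
opening: 0.145
```

Gripped: the opening of 12.4 mm fits the 14 mm handle. I draw it out along its axis.

```bash
python3 -m pendant '[[[3.7,0.9,4.6,0,5],[7.5,1.9,9.2,0,5],[7.5,1.9,9.2,0,5],[7.5,1.9,9.2,0,5],[7.5,1.9,9.2,0,5],[7.5,1.9,9.2,0,5],[0,0,30,0,5],[0,0,0,0,5]]]'; python3 - <<'E'
from h import *
for n in ('scene','top'):
    c=cam(n); g=proj(c,[.645,-.285,.2]).astype(int)
    im=c['img']; x=max(0,g[0]-80);y=max(0,g[1]-60)
    save(cv2.resize(im[y:y+120,x:x+160],(400,300),interpolation=cv2.INTER_CUBIC),'a_'+n+'.png'); print(n,x,y,[find(c,n,t) for t in('lens_center','lens')])
cv2.imwrite('pics/b.png',np.hstack([cv2.imread('pics/a_%s.png'%n) for n in('scene','top')]))
print(monitor.get_obs()['eef_pos'])
E
```

```text
time_s: 22.38
eef_pos: [0.6476, -0.2868, 0.1763]
eef_rot: [0.002, 0.993, 0.122, 0.002]
wrist_force: [-1.0, -1.1, -0.3]
opening: 0.144
scene 128 127 [[(0.57, array([ 0.68852326, -0.27356323,  0.23297667])), (0.49, array([ 0.35302395, -0.29631486,  0.00301442])), (0.27, array([ 0.52710979, -0.24221328,  0.03796051]))], [(0.96, array([ 0.86337611, -0.23189708,  0.00838788])), (0.63, array([ 0.35894771, -0.18516528,  0.00686404])), (0.59, array([ 0.58952464, -0.29939364,  0.11980533])), (0.22, array([ 0.51247963, -0.17417713,  0.03626047]))]]
top 338 161 [[(0.77, array([ 0.72492284, -0.18900128,  0.00458864])), (0.52, array([ 0.35766783, -0.29142028,  0.00708739])), (0.39, array([ 0.68616048, -0.27268183,  0.22311263]))], [(0.97, array([ 0.86601382, -0.23029675,  0.00684053])), (0.4, array([ 0.58857329, -0.29717043,  0.10972453]))]]
[ 0.64489202 -0.28550921  0.1712778 ]
```

View pics/b.png

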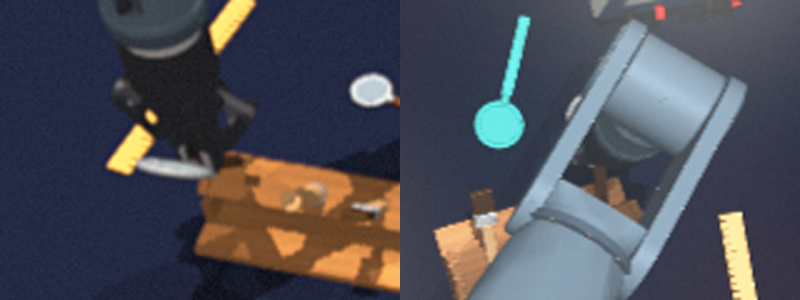

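The lens is out and still at 40° (butt about (0.589,-0.298,0.115), glass about (0.687,-0.273,0.228)). The tool can't tilt, so I'll level the lens by pressing its butt onto the fixed rack block beside the slot. First I check where the block's top lies.

```bash
python3 - <<'E'
from h import *
a=np.radians(14); Rz=np.array([[np.cos(a),-np.sin(a)],[np.sin(a),np.cos(a)]])
W=lambda x,y,z:np.r_[np.array([.5555,-.237])+Rz@[x/1e3,y/1e3],z/1e3]
out=[]
for n,(x,y,w,h) in {'scene':(200,180,110,82),'top':(350,210,96,72)}.items():
    c=cam(n); im=cv2.cvtColor(cv2.imread('pics/%s0.png'%n),cv2.COLOR_BGR2RGB); k=400/w
    im=cv2.resize(im[y:y+h,x:x+w],(400,300),interpolation=cv2.INTER_CUBIC)
    P=lambda p:tuple(int(v) for v in ((proj(c,p)-[x,y])*k).round())
    for xx,col in((-40,(255,0,0)),(0,(255,0,255)),(20,(0,255,0)),(40,(0,255,255))): cv2.line(im,P(W(xx,-115,70)),P(W(xx,115,70)),col,1)
    cv2.circle(im,P(W(12,-100,70)),4,(0,0,255),-1); out.append(im)
save(np.hstack(out),'ov.png')
E
```

```text
(no output)
```

View pics/ov.png

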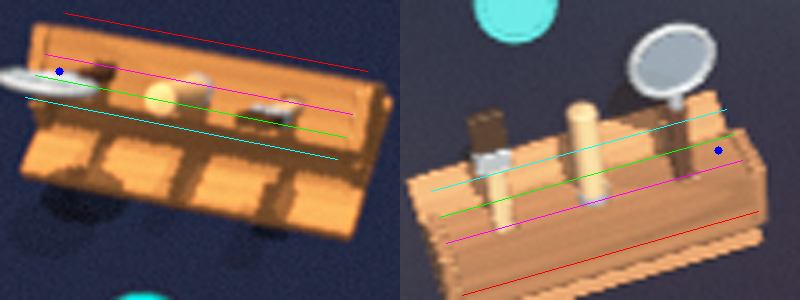

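The block's top is flat around the blue mark (rack x 12, y -100 mm, clear of the slots). I move the butt over it and come down.

```bash
python3 -m pendant '[[[1.2,-16,0,0,5],[1.2,-16,0,0,5],[0,0,-20,0,5],[0,0,-13,0,5],[0,0,0,0,5],[0,0,0,0,5]]]';python3 -m pendant '[[[0,0,-3,0,5],[0,0,-3,0,5],[0,0,0,0,5]]]';python3 -m pendant '[[[0,0,-2,0,5],[0,0,-2,0,5],[0,0,0,0,5]]]'
```

```text
time_s: 23.52
eef_pos: [0.6482, -0.3175, 0.1398]
eef_rot: [-0.0, 0.993, 0.122, -0.0]
wrist_force: [0.3, 0.0, -0.7]
opening: 0.147
time_s: 23.9
eef_pos: [0.6479, -0.3177, 0.1337]
eef_rot: [-0.0, 0.993, 0.122, -0.0]
wrist_force: [-0.2, -0.3, -1.2]
opening: 0.145
time_s: 24.28
eef_pos: [0.6479, -0.3178, 0.1296]
eef_rot: [-0.0, 0.993, 0.121, -0.0]
wrist_force: [0.9, 0.3, -1.5]
opening: 0.146
```

```bash
python3 -m pendant '[[[0,0,-2,0,5],[0,0,-2,0,5],[0,0,0,0,5]]]'; python3 -m pendant '[[[0,0,-3,0,5],[0,0,-2,0,5],[0,0,0,0,5]]]'
```

```text
time_s: 24.65
eef_pos: [0.6479, -0.3178, 0.1255]
eef_rot: [-0.0, 0.993, 0.122, -0.0]
wrist_force: [0.5, 0.4, -1.4]
opening: 0.146
time_s: 25.02
eef_pos: [0.6483, -0.3179, 0.1212]
eef_rot: [0.0, 0.993, 0.122, 0.0]
wrist_force: [1.0, 0.5, 0.8]
opening: 0.147
```

Contact with the block. I swing the handle down along an arc about its butt.

```bash
python3 -m pendant '[[[3,0.7,-3,0,5],[3,0.7,-3,0,5],[2.5,0.7,-3,0,5],[2.5,0.7,-3,0,5],[0,0,0,0,5]]]'; python3 - <<'E'
from h import *
np.set_printoptions(precision=4,suppress=True)
for n in ('scene','top'):
    c=cam(n); print([[q for q in find(c,n,t) if abs(q[1][2]-.1)<.09 and q[1][2]>.05] for t in('lens_center','lens')])
E
```

```text
time_s: 25.65
eef_pos: [0.6604, -0.3153, 0.11]
eef_rot: [0.001, 0.993, 0.122, 0.001]
wrist_force: [2.2, -0.3, 6.4]
opening: 0.142
[[(0.7, array([ 0.7027, -0.3016,  0.1638]))], [(0.59, array([ 0.5975, -0.3292,  0.0553]))]]
[[(0.46, array([ 0.7034, -0.3025,  0.1599]))], [(0.64, array([ 0.6027, -0.3287,  0.0563]))]]
```

The block's top turned out to be square to the slots: the butt sits flat on it and slides (butt now about (0.600,-0.329,0.056), lens still near 40°). I use the rack's flat base board in front of the block instead.

```bash
python3 -m pendant '[[[0,0,10,0,5],[8,2,0,0,5],[8,2,0,0,5],[8,2,0,0,5],[0,0,-20,0,5],[0,0,-15,0,5],[0,0,0,0,5]]]'; python3 -m pendant '[[[0,0,-5,0,5],[0,0,-4,0,5],[0,0,0,0,5]]]'
```

```text
time_s: 26.82
eef_pos: [0.681, -0.308, 0.0801]
eef_rot: [-0.002, 0.993, 0.121, -0.002]
wrist_force: [-0.9, 1.3, -0.3]
opening: 0.145
time_s: 27.2
eef_pos: [0.6829, -0.3091, 0.0748]
eef_rot: [-0.0, 0.993, 0.121, -0.0]
wrist_force: [-0.3, -0.2, -1.0]
opening: 0.146
```

```bash
python3 - <<'E'
from h import *
np.set_printoptions(precision=4,suppress=True)
out=[]
for n,(x,y) in {'scene':(170,170),'top':(360,170)}.items():
    c=cam(n); print([[q for q in find(c,n,t) if q[1][2]>.015 and q[1][0]>.56] for t in('lens_center','lens')]); out.append(cv2.resize(c['img'][y:y+90,x:x+120],(400,300),interpolation=cv2.INTER_CUBIC))
save(np.hstack(out),'d.png')
E
```

```text
[[(0.7, array([ 0.7223, -0.2971,  0.1266]))], [(0.54, array([ 0.6248, -0.3216,  0.0178]))]]
[[], []]
```

View pics/d.png

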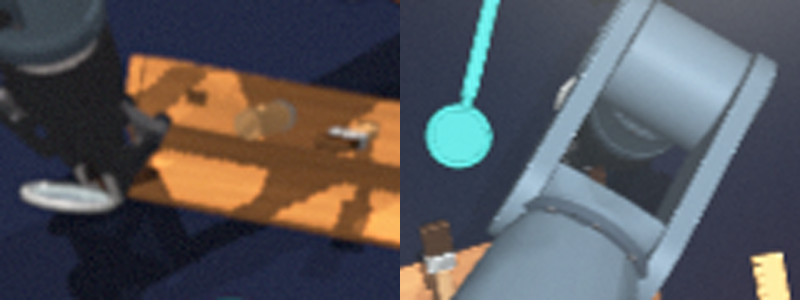

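The butt is just above the base board (rack x about 47 mm, z about 18 mm) and the glass is free at scene crop (70,195). I continue down.

```bash
python3 -m pendant '[[[0,0,-2,0,5],[0,0,-2,0,5],[0,0,0,0,5]]]';python3 -m pendant '[[[0,0,-2,0,5],[0,0,-2,0,5],[0,0,0,0,5]]]'
```

```text
time_s: 27.88
eef_pos: [0.6835, -0.3092, 0.0716]
eef_rot: [0.0, 0.993, 0.122, 0.0]
wrist_force: [1.3, 0.4, 3.2]
opening: 0.144
time_s: 28.25
eef_pos: [0.6853, -0.3094, 0.0699]
eef_rot: [0.001, 0.993, 0.122, 0.002]
wrist_force: [3.3, 2.6, 9.6]
opening: 0.144
```

```bash
python3 -m pendant '[[[2.5,0.6,-3,0,5],[2.5,0.6,-3,0,5],[2.5,0.6,-3,0,5],[0,0,0,0,5]]]'; python3 -m pendant '[[[2,0.5,-3,0,5],[2,0.5,-3,0,5],[0,0,0,0,5]]]'
```

```text
time_s: 28.75
eef_pos: [0.6938, -0.3073, 0.0615]
eef_rot: [0.001, 0.993, 0.122, 0.003]
wrist_force: [4.6, 3.5, 12.2]
opening: 0.142
time_s: 29.12
eef_pos: [0.698, -0.3066, 0.0557]
eef_rot: [0.002, 0.993, 0.122, 0.003]
wrist_force: [5.9, 3.9, 11.8]
opening: 0.14
```

```bash
cat > ang.py <<'E'
from h import *
np.set_printoptions(precision=4,suppress=True)
e=monitor.get_obs()['eef_pos']
for n in ('scene','top'):
    c=cam(n)
    C,B=[[q[1] for q in find(c,n,t) if np.linalg.norm(q[1]-e)<.16] for t in('lens_center','lens')]
    print(n,C,B)
    if C and B:
        d=C[0]-B[0]; print('elev',np.degrees(np.arctan2(d[2],np.hypot(d[0],d[1]))),'az',np.degrees(np.arctan2(d[1],d[0])),np.linalg.norm(d))
    if C: d=C[0]-e; print('tcp->centre',d)
E
python3 ang.py
```

```text
scene [array([ 0.7442, -0.2936,  0.0997]), array([ 0.7197, -0.1895,  0.0056])] []
tcp->centre [0.0462 0.0129 0.0439]
top [array([ 0.7227, -0.1901,  0.0047]), array([ 0.7467, -0.2924,  0.0966])] [array([ 0.7475, -0.292 ,  0.0968])]
elev -41.29546888124979 az 103.73276901340958 0.1395802636478382
tcp->centre [ 0.0246  0.1164 -0.0511]
```

It is rotating: elevation went from about 50° to 30°. I continue the arc.

```bash
python3 -m pendant '[[[1.6,0.4,-3.6,0,5],[1.6,0.4,-3.6,0,5],[1.6,0.4,-3.6,0,5],[1.6,0.4,-3.6,0,5],[1,0.2,-4,0,5],[1,0.2,-4,0,5],[0,0,0,0,5]]]'; python3 -m pendant '[[[1,0.2,-4,0,5],[1,0.2,-4,0,5],[0.4,0.1,-4,0,5],[0,0,0,0,5]]]'
```

```text
time_s: 30.3
eef_pos: [0.7046, -0.305, 0.0312]
eef_rot: [0.001, 0.993, 0.122, 0.002]
wrist_force: [3.0, 0.4, 5.9]
opening: 0.142
time_s: 30.8
eef_pos: [0.7066, -0.3044, 0.0187]
eef_rot: [0.001, 0.993, 0.122, 0.001]
wrist_force: [2.5, -0.3, 6.5]
opening: 0.149
```

```bash
python3 -m pendant '[[[0.4,0.1,-3.5,0,5],[0.3,0,-3.5,0,5],[0,0,-2.5,0,5],[0,0,0,0,5]]]';python3 ang.py
```

```text
time_s: 31.3
eef_pos: [0.7067, -0.3039, 0.0085]
eef_rot: [0.0, 0.993, 0.122, 0.001]
wrist_force: [4.3, -0.7, 5.1]
opening: 0.146
scene [array([ 0.7619, -0.2879,  0.0274]), array([ 0.7196, -0.1922,  0.0063])] []
tcp->centre [0.0552 0.016  0.0188]
top [array([ 0.7248, -0.1891,  0.0056]), array([ 0.7578, -0.2896,  0.0189])] []
tcp->centre [ 0.0181  0.1148 -0.0029]
```

```bash
python3 -m pendant '[[[0,0,-2.5,0,5],[0,0,-1,0,5],[0,0,0,0,5]]]'
```

```text
time_s: 31.98
eef_pos: [0.7066, -0.3038, 0.0052]
eef_rot: [0.0, 0.993, 0.122, 0.001]
wrist_force: [3.0, 0.6, 6.4]
opening: 0.144
```

```bash
python3 -m pendant '[[[0,0,10,0,5],[0,0,30,0,5],[0,0,50,0,5],[0,0,60,0,5],[0,0,50,0,5],[0,0,0,0,5],[0,0,0,0,5]]]'; python3 ang.py; python3 ang.py
```

```text
time_s: 32.85
eef_pos: [0.7049, -0.3034, 0.2028]
eef_rot: [-0.001, 0.993, 0.121, -0.001]
wrist_force: [-0.4, 0.2, -2.1]
opening: 0.147
scene [array([ 0.756 , -0.2871,  0.2199])] [array([ 0.6105, -0.3248,  0.2119])]
elev 3.0600239498091835 az 14.526147351007163 0.15059233048200033
tcp->centre [0.0512 0.0163 0.0171]
top [array([ 0.7589, -0.2848,  0.2149])] []
tcp->centre [0.054  0.0186 0.0121]
scene [array([ 0.7571, -0.2881,  0.2192])] [array([ 0.6092, -0.3248,  0.2147])]
elev 1.670007468289257 az 13.943157420914973 0.15244084098429792
tcp->centre [0.0517 0.0152 0.0166]
top [array([ 0.7564, -0.2859,  0.2164])] []
tcp->centre [0.051  0.0174 0.0138]
```

The lens is level within about 2°. I carry it around to the microscope's front.

```bash
python3 -m pendant '[[[-45,30,0,-2,5],[-50,30,0,-2,5],[-50,30,0,-2,5],[-50,35,0,-2,5],[-45,40,0,-2,5],[-20,45,0,-2,5],[-10,50,0,-2,5],[-10,50,0,-2,5]]]'; python3 -m pendant '[[[-10,50,0,-2,5],[-10,50,0,-1,5],[0,50,0,0,5],[0,46,0,0,5],[0,0,0,0,5],[0,0,0,0,5]]]'; python3 ang.py; python3 - <<'E'
from h import *
for n in('top','scene'):
  for i in range(3): print(n,find(cam(n),n,'vernier'),find(cam(n),n,'level'))
E
```

```text
time_s: 34.45
eef_pos: [0.4257, 0.0075, 0.2052]
eef_rot: [0.0, 1.0, -0.019, 0.001]
wrist_force: [0.2, 0.4, -1.7]
opening: 0.143
time_s: 35.2
eef_pos: [0.406, 0.2021, 0.2047]
eef_rot: [0.0, 0.999, -0.044, 0.0]
wrist_force: [0.5, -1.1, -1.6]
opening: 0.141
scene [array([0.46  , 0.1971, 0.2234])] []
tcp->centre [ 0.054  -0.005   0.0188]
top [array([0.4617, 0.1963, 0.2172]), array([0.3151, 0.2108, 0.2147])] [array([0.3152, 0.2121, 0.2132])]
elev 1.5523009095092548 az -6.139839662243019 0.147359763843459
tcp->centre [ 0.0557 -0.0058  0.0126]
top [(0.94, array([0.49321145, 0.19856076, 0.06287484])), (0.37, array([ 4.45761227e-01, -5.01380717e-01,  2.13743449e-04]))] [(0.55, array([0.35469349, 0.22046097, 0.00105699]))]
top [(0.68, array([5.62768339e-01, 2.06582643e-01, 3.44062855e-04])), (0.56, array([0.49581081, 0.20138645, 0.06296857]))] [(0.65, array([0.35556295, 0.22063978, 0.00068008])), (0.19, array([ 4.65929550e-01,  4.86898387e-01, -3.34439243e-05]))]
top [(0.56, array([0.49642693, 0.20098364, 0.06143947]))] [(0.69, array([0.35560726, 0.21982914, 0.00159162]))]
scene [] [(0.66, array([ 3.57889639e-01,  2.20521611e-01, -1.91263967e-04])), (0.47, array([ 0.4244391 , -0.01117858,  0.00357961]))]
scene [] [(0.57, array([ 3.55014342e-01,  2.20175897e-01, -3.05954800e-04]))]
scene [] [(0.56, array([ 3.58290774e-01,  2.21624792e-01, -1.45647182e-04]))]
```

```bash
python3 - <<'E'
from h import *
out=[]
c=cam('top'); im=cv2.cvtColor(cv2.imread('pics/top2.png'),cv2.COLOR_BGR2RGB); x,y,w,h=222,258,64,48;k=12.5
im=cv2.resize(im[y:y+h,x:x+w],(800,600),interpolation=cv2.INTER_CUBIC)
im=(255*(im/255.)**1.8).astype(np.uint8)
P=lambda p:tuple(int(v) for v in ((proj(c,p)-[x-.5,y-.5])*k).round())
cv2.drawMarker(im,P([.4955,.201,.06]),(255,0,0),0,24,2)
a=np.radians(-5.1)
S=lambda xx,yy,z:np.r_[.5626+np.cos(a)*xx-np.sin(a)*yy,.2071+np.sin(a)*xx+np.cos(a)*yy,z]
for xx,z,col in((-.105,.06,(0,160,0)),(-.07,.06,(0,0,255)),(-.018,.058,(255,0,255))): cv2.line(im,P(S(xx,-.08,z)),P(S(xx,.08,z)),col,1)
save(im,'v.png')
E
```

```text
(no output)
```

View pics/v.png

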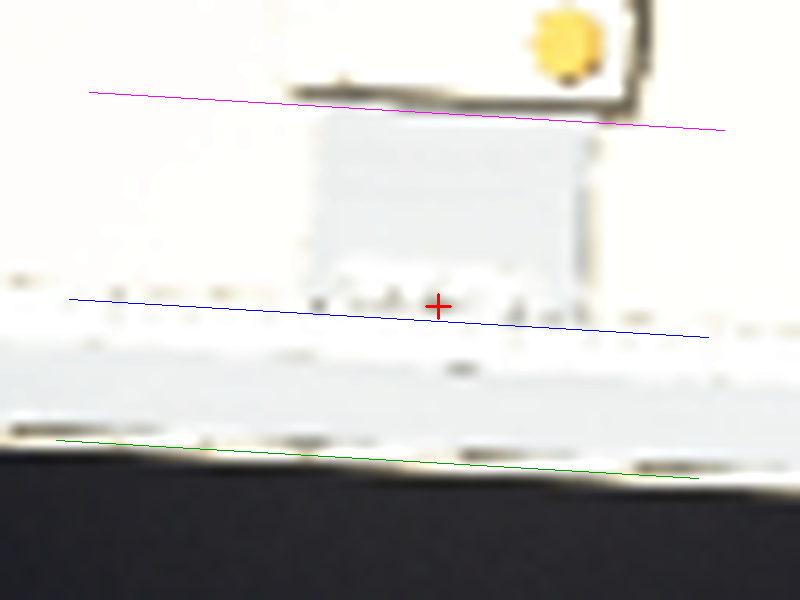

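The plate spans columns 305–590 in this crop. Its middle at the scale is about (447,305), so the cross at (438,307) is within 2–3 mm. I move the lens over it and lower it.

```bash
python3 -m pendant '[[[18,1,-20,0,5],[17,1,-30,0,5],[0,0,-30,0,5],[0,0,-25,0,5],[0,0,-16,0,5],[0,0,0,0,5],[0,0,0,0,5]]]'; python3 ang.py; python3 ang.py;python3 ang.py
```

```text
time_s: 37.62
eef_pos: [0.4418, 0.2045, 0.0844]
eef_rot: [-0.0, 0.999, -0.044, 0.001]
wrist_force: [-0.1, 0.0, -1.1]
opening: 0.149
scene [array([0.4915, 0.2037, 0.0994])] []
tcp->centre [ 0.0496 -0.0007  0.015 ]
top [array([0.4951, 0.2018, 0.0956])] [array([0.3485, 0.2121, 0.0916])]
elev 1.5764758354142991 az -4.040930723468739 0.14703693413561097
tcp->centre [ 0.0533 -0.0027  0.0112]
scene [array([0.4941, 0.1996, 0.1025])] []
tcp->centre [ 0.0527 -0.0047  0.0184]
top [array([0.494 , 0.2002, 0.0635]), array([0.4945, 0.1996, 0.0959])] [array([0.3479, 0.2151, 0.0944])]
elev -11.899798364600066 az -5.824866527357221 0.15002016531120071
tcp->centre [ 0.0525 -0.0042 -0.0206]
scene [array([0.4943, 0.2025, 0.1004])] []
tcp->centre [ 0.0533 -0.0018  0.0169]
top [array([0.4973, 0.2008, 0.0963])] [array([0.3481, 0.2145, 0.0932])]
elev 1.1809644198406486 az -5.255934317637771 0.14984381869132932
tcp->centre [ 0.0563 -0.0035  0.0128]
```

```bash
python3 -m pendant '[[[1,-1,0,0,5],[0,0,0,0,5],[0,0,0,0,5],[0,0,0,0,5],[0,0,0,0,5]]]'; python3 - <<'E'
from h import *
out=[]
for n,(x,y) in {'scene':(330,180),'top':(200,220)}.items():
    c=cam(n); out.append(cv2.resize(c['img'][y:y+105,x:x+140],(400,300),interpolation=cv2.INTER_CUBIC))
    if n=='top': print(find(c,n,'vernier'),find(c,n,'lens_center'))
    print(find(c,n,'microscope'),find(c,n,'level'))
save(np.hstack(out),'fin.png')
o=monitor.get_obs();print(o['time_s'],o['wrist_force'],np.abs(o['dq']).max())
E
```

```text
time_s: 39.15
eef_pos: [0.442, 0.2033, 0.0835]
eef_rot: [-0.0, 0.999, -0.044, -0.0]
wrist_force: [0.5, 0.2, -1.2]
opening: 0.146
[(0.56, array([0.56258183, 0.20735303, 0.00261532]))] [(0.53, array([0.78101272, 0.0585613 , 0.00423528]))]
[(0.8, array([0.49568798, 0.20080986, 0.06092591]))] [(0.82, array([ 0.72200559, -0.19070695,  0.00344395])), (0.5, array([0.49533427, 0.19798039, 0.09522181]))]
[(0.77, array([5.61304667e-01, 2.08325530e-01, 3.41547660e-04]))] [(0.52, array([ 0.3563736 ,  0.22162868, -0.00050943]))]
39.55 [ 0.38696646 -0.1264209  -1.09884764] 0.0013105012432415477
```

View pics/fin.png

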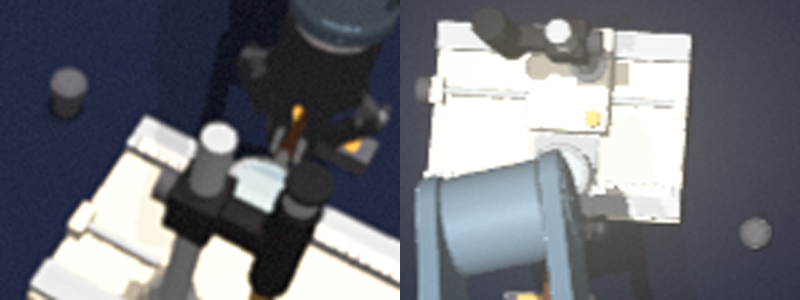

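The lens (scene crop about (260,180)) is held level over the vernier plate and stays clear of the tube and saddle. The level lies on the bench behind the gripper, and the arm is still. I hand the job in.

```bash
python3 -c "
from bench import order
print(order.hand_in())"
```

```text
the job is handed in; nothing more can be done
None
```

The job is handed in at about 40 s: the level is off the scale and on the bench, and the lens is held level over the vernier.

- **Level:** I lifted it off the way and set it down on its base at about (0.357, 0.221). I felt bench contact (about 15 N) before releasing, and both cameras put its underside at z about 0.
- **Lens:** I took the non-turquoise, larger lens from the rack by its handle. The tool cannot tilt, so I levelled the lens by pressing its butt on the fixed rack. The first spot, on the block, was sloped and the butt slid there. The second, on the base board, worked.

**Last checks:**
- The lens's tilt read 1–2°. One top-camera reading of -12° was a wrong pairing and I discarded it.
- The glass centre is at about (0.495, 0.199, 0.097). The vernier is at about (0.4955, 0.200, 0.060), so they agree within 2–3 mm with about 37 mm of height between them.
- The wrist force was only the lens's own weight (about 1.1 N) and the arm was at rest.
- The vernier's position was unchanged within measurement noise, so the carriage was not pushed.

The scene camera never saw the vernier itself, so that position comes from the top camera alone. I did not re-measure the other bench items at the end.

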